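Pin the dice tower's door catch

TASK

Lock the door catch of the dice tower: take the locking pin out of its stand and put it, point down, into the hole on top of the catch block, where it will stop on the spindle hidden inside. Swing the spindle's lever slowly away from the robot until you feel the hidden cross-hole line up and the pin drop, then push the pin fully home, head down on the block, and let go. Leave the tea glass and the sugar bowl where they stand.

Things in the scene. Friction and masses are not known exactly. Their poses are not given: they have to be found in the camera images.
- tower: Fixed unit: catch block with a clear dice tower beside it. Origin on the table under the block's centre; x points away from the robot (within 0.3 rad), y along the spindle to the tower, z up. The block is plain wood, 50 (x) x 44 (y) x 100 mm high. The points below use these axes.
- bore_mouth (a point): Centre of the bore's mouth, on the block's top 100 mm above the table. The upright round bore, 12 mm, goes right through the block. While the hidden cross-hole is out of line the spindle blocks it 34 mm below the mouth; in line (about 0.1 rad either way) a pin goes right through and keeps the spindle from turning.
- spindle_axis (a point): Point on the axis of the horizontal steel spindle, 50 mm above the table, 92 mm from the bore towards -y, right below the upright lever's handle. The spindle runs along y; in the block it is 32 mm thick with one straight cross-hole of 13.5 mm (unseen); outside it is 16 mm thick.
- lever_grip (a point): Middle of the lever's handle, a round bar 14 mm thick along y, from y = -69 to -113 mm, 70 mm from the spindle's axis. Arm at y = -61 to -69 mm. Starts leaning 0.1 to 1.4 rad from upright towards the robot (-x). Pinched, it can turn in the grip. Swings about the spindle axis over to +x with some 2 N at the handle; stays where left.
- lever_hub (a point): Lever's hub, on the spindle axis at y = -65 mm. The hole lines up 0.5 to 1.0 rad beyond the lever's start, swinging over to +x. The lever is clamped on at a different angle each time (in line: within 0.35 rad of upright either way), so its lean does not tell. The end stop is 1.3 to 1.8 rad beyond the start. With the pin in, it stops dead: push no more than 15 N.
- tower_foot (a point): Centre of the dice tower's foot, at x = 68, y = 135 mm of the unit, on the table. Clear acrylic tower 90 x 90 mm, 170 mm high, with a small wooden door towards the robot, held by the catch. Fixed obstacle; base plates 8 mm thick.
- pin: Locking pin, loose, 50 to 85 g, upright, point down in its stand at the start. Steel shank 10 mm thick, 75 mm long, its lowest 4 mm tapering to 6 mm; dark wooden round head 20 mm thick, 22 mm high on top (97 mm in all). Origin: centre of its point; z towards the head. On the blocked spindle the head stays 41 mm clear of the block; pinned, the head lies on the block.
- stand: The pin's stand: fixed plain wooden block 52 x 52 mm, 55 mm high, with an upright through hole of 13.5 mm at its centre; the pin's point rests on the table, its head's underside is 20 mm above the stand. Origin: centre of the underside.
- tea_glass: Bystander: waisted tea glass on a saucer (one piece), 92 mm high, saucer 104 mm wide. Origin: centre of the underside.
- sugar_bowl: Bystander: lidded white ceramic sugar bowl, 94 mm wide, 88 mm high. Origin: centre of the underside.
- board: Bystander, fixed: open backgammon board with brown checkers, 420 (x) x 422 (y) mm, 32 mm high. Origin: centre of the underside.

How it is judged:
By the outcome, as a careful person would: the job done as asked, in the order asked, and still so for the second after the job is handed in, with the robot touching nothing.
It also fails if it takes over 58 s, if anything falls off the work surface, if the arm or the gripper's body presses on something with over 40 N, if the wrist force passes 120 N, or if a joint passes its speed limit or range.

ROBOT

A 7-joint arm with a two-finger parallel gripper is mounted at the origin on the work surface. World frame = base frame: x ahead of the robot, y to its left, z up, the work surface at z = 0. Lengths are in m, angles in rad, forces in N, time in s.
With the tool pointing down it reaches from about 0.4 to 0.85 m from the base axis. Payload 4.5 kg.
Tool frame: the origin (TCP) lies midway between the tips of the shut fingers; the grasp point (between the pads) lies 19 mm behind it; z points along the fingers, y is the direction in which the jaws open and shut (so a half turn about z gives the same grasp; the last joint's range is limited). The gripper opens to 85 mm and grips with 20 to 120 N. Pads are 22 mm wide; open, the fingers measure 114 mm over their backs; the gripper's body (76 mm by 85 mm) begins 54 mm behind the grasp point. The pads swing forward as they close: fully open they stand 13 mm farther back than shut.
Start: joints at [-1.098, 0.689, -0.195, 1.565, 0.157, 0.902, -0.215], TCP at [0.266, 0.566, 0.231] pointing down, gripper open.
Joint ranges: [-3.01, 3.01], [-0.46, 2.08], [-1.47, 1.51], [0.13, 2.56], [-1, 4.14], [0.04, 2.09], [-2.66, 2.66]. Speed limits (rad/s): [2.57, 2.57, 3.14, 3.14, 3.14, 3.14, 3.14].

INTERFACE

Orientations are given as a unit quaternion [x, y, z, w].
In Python, from workcell import bot, eyes gives the robot as it stands.
- The arm moves only by the tool carry_out, never from a script. Its argument "increments" is a list of rows, each a list of 2 entries, a list of its own where there are three numbers: the shift along the tool's x, y, z in mm, then the turn, a rotation vector about the tool's x, y, z in degrees. In form: [[[tx, ty, tz], [wx, wy, wz]], ...]. A call has 1 to 10 rows; each row is the pose to reach, as a shift and turn from the pose commanded when the call began, along the tool's axes at that moment; what a row does not reach only later rows make up. A row lasts 1/8 s, in which the tool goes at most 62.5 mm and 10.7 degrees, less where a joint would pass 70% of its speed; a pose out of reach is approached as far as the arm can. A call with a gripper value outside its range is refused whole. "grip" is the finger opening in mm, from 0 to 85.4, set as the call begins (left out, the last holds). The fingers move at their own pace and stop on an object; "grip_force" is the grip in N (left out, the last holds). Time passes only in rows, so rows that repeat a pose let the fingers close. It gives the time, the measured TCP pose, the force and the opening at its end, in the units of the state.
- bot.sense(): the state, without advancing time (a new reading comes with each control period).
- eyes.capture(name): name is "side" or "top" or "wrist"; returns the picture (420x560x3 uint8, red, green, blue); there is no depth.
- eyes.camera_model(name): a dict with "intrinsics" (3x3 intrinsics, pixels), "k1" (the pictures are not rectified: a ray, as slopes to the right and down, at radius r is drawn at 1 + k1 r^2 times it, then the intrinsics apply), "xyz" and "orientation" of the camera in the world. Camera axes: x right, y down, z forward; pixel columns grow to the right and rows downward; lengths in m; the calibration is good to about 2 mm. A picture is of the moment at which its call begins: read the wrist's pose just before it. camera_model takes no time and is no camera call; for the wrist camera it gives the pose at the moment of the call.
- bot.hand_in(): hands the job in, once; it reports no verdict.
The state is a dict: "t": time; "qpos": joint angles; "qvel": joint speeds; "joint_efforts": joint torques, N m; "eef_pos": TCP position; "tcp_rot": TCP orientation; "wrist_force": force on the tool from outside, world axes, zero at the start; "ft_torque": the same for the moment, N m; "width": finger opening in m.
Only numpy, scipy, OpenCV 4.12 (cv2) and the standard library are available. Lean on these libraries where they do the work, as an engineer would, in place of code of your own. Each camera call takes 0.05 s, during which the arm holds its last target.

## Working session

There is one attempt and no reset: what is moved stays moved. The work goes in short steps, Python scripts to look and compute and a tool call to move; the robot and the scene stay as the last step left them, time stands still between calls to the robot, and variables do not carry over. Pictures are saved under pics/ and viewed, and the job is handed in when it is done.

Besides the shell and the picture viewer there is one more tool, called after "Emit:" by a JSON object that holds its "method" and its "body". carry_out: Moves the arm, as the interface text tells. Its arguments: {"type":"object","properties":{"increments":{"type":"array"},"grip":{"type":"number"},"grip_force":{"type":"number"}},"required":["increments"]}

```bash
mkdir -p pics; ls
python3 - <<'E'
from workcell import bot, eyes
import cv2
s=bot.sense(); print(s)
for n in ("side","top","wrist"):
    m=eyes.camera_model(n); print(n,m)
    im=eyes.capture(n); cv2.imwrite(f"pics/{n}0.png",im[:,:,::-1])
E
```

```text
pics
{'t': 0.0, 'qpos': array([-1.0982235 ,  0.69001629, -0.19449011,  1.56638961,  0.15729531,
        0.90249999, -0.21512437]), 'qvel': array([ 5.23572203e-04,  7.05234964e-05,  4.73064349e-04, -4.67417497e-04,
        1.00585345e-04, -1.40584103e-03,  2.20392798e-03]), 'joint_efforts': array([ 1.16214225e-03, -5.39610100e+01, -1.26563419e+00, -1.58543408e+01,
        9.25795088e-03,  9.48654197e-03, -1.10382820e-05]), 'eef_pos': array([0.26528861, 0.56515544, 0.23045115]), 'tcp_rot': array([ 2.17609059e-01,  9.76035539e-01, -9.51949674e-04, -1.35414390e-04]), 'wrist_force': array([0.30356043, 0.14080815, 0.67649628]), 'ft_torque': array([-0.010516  , -0.04610168,  0.00651495]), 'width': 0.08529392079058411}
side {'intrinsics': array([[403.80087758,   0.        , 275.30367575],
       [  0.        , 403.80087758, 215.91744183],
       [  0.        ,   0.        ,   1.        ]]), 'k1': -0.12111424596781656, 'xyz': array([ 0.08953882, -0.70572988,  0.7124484 ]), 'orientation': array([ 0.85819076, -0.19730738,  0.11404715, -0.45996921])}
top {'intrinsics': array([[381.866146  ,   0.        , 281.76282115],
       [  0.        , 381.866146  , 212.5754108 ],
       [  0.        ,   0.        ,   1.        ]]), 'k1': 0.009879645586101037, 'xyz': array([0.39310853, 0.11451489, 1.04277307]), 'orientation': array([-0.7014861 ,  0.70946769, -0.04256638,  0.05254479])}
wrist {'intrinsics': array([[365.58078843,   0.        , 278.83965033],
       [  0.        , 365.58078843, 210.1998477 ],
       [  0.        ,   0.        ,   1.        ]]), 'k1': -0.09830035054827721, 'xyz': array([0.20304996, 0.59543554, 0.37405522]), 'orientation': array([0.83595195, 0.53154083, 0.07277677, 0.11555186])}
```

View pics/side0.png

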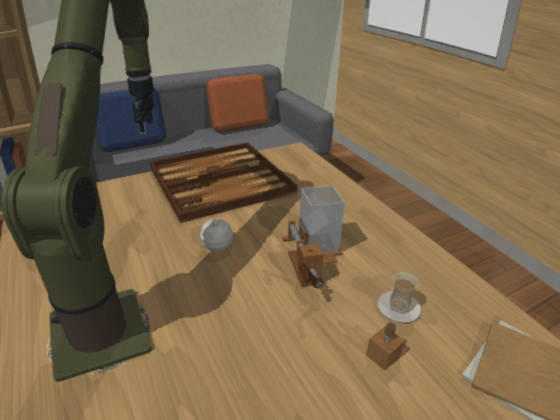

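View pics/top0.png

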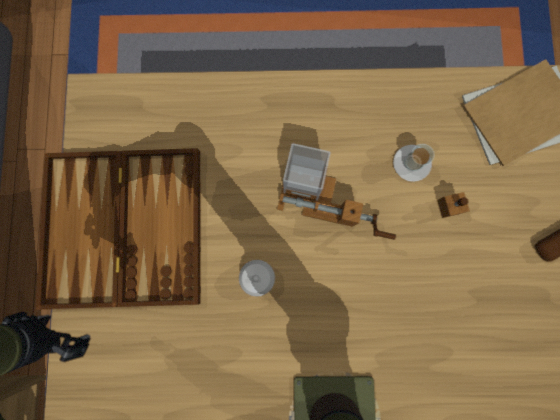

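View pics/wrist0.png

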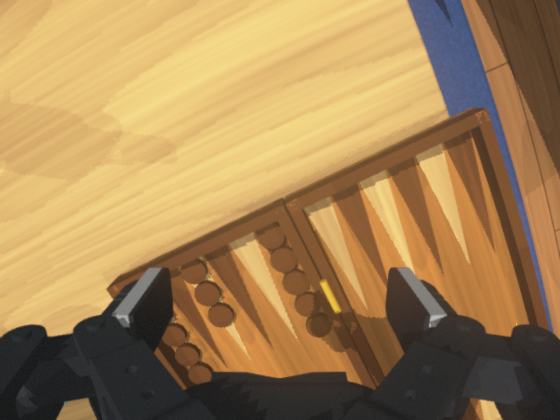

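Run:
```python
import cv2
t=cv2.imread("pics/top0.png"); s=cv2.imread("pics/side0.png")
cv2.imwrite("pics/topc.png",cv2.resize(t[140:260,270:480],None,fx=3.8,fy=3.8,interpolation=cv2.INTER_CUBIC))
cv2.imwrite("pics/sidec.png",cv2.resize(s[210:370,270:430],None,fx=3.7,fy=3.7,interpolation=cv2.INTER_CUBIC))
```

```text
(no output)
```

View pics/topc.png

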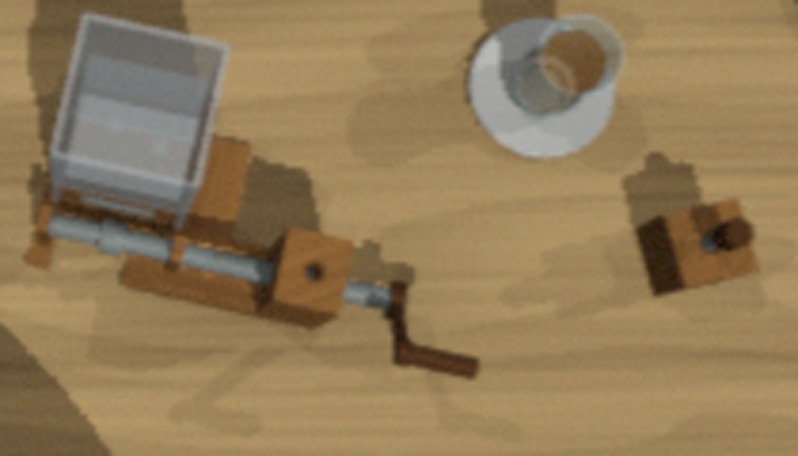

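View pics/sidec.png

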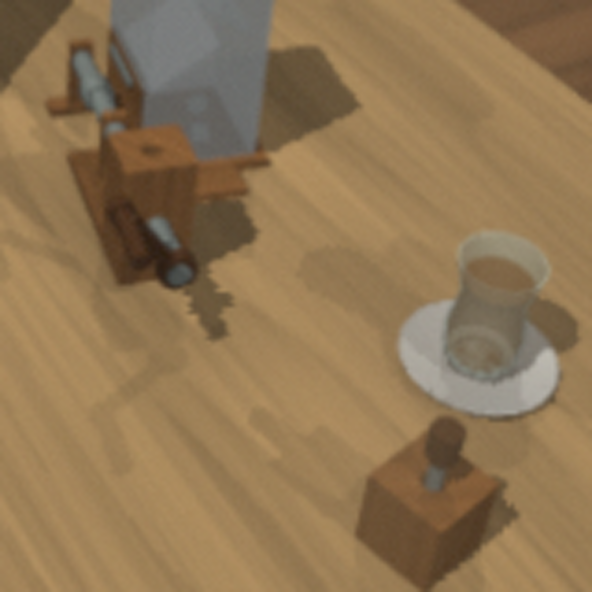

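```bash
cat > h.py <<'E'
import numpy as np, cv2
from scipy.spatial.transform import Rotation as R
def ray(m,u,v):
    K=m["intrinsics"];k=m["k1"]
    p=cv2.undistortPoints(np.array([[[u,v]]],float),K,np.array([k,0,0,0,0.]))[0,0]
    d=R.from_quat(m["orientation"]).as_matrix()@np.array([p[0],p[1],1]); return np.array(m["xyz"]),d/np.linalg.norm(d)
def onz(m,u,v,z):
    o,d=ray(m,u,v); return o+d*(z-o[2])/d[2]
def proj(m,P):
    Rm=R.from_quat(m["orientation"]).as_matrix()
    r=cv2.Rodrigues(Rm.T)[0]; t=-Rm.T@np.array(m["xyz"])
    return cv2.projectPoints(np.atleast_2d(P).astype(float),r,t,m["intrinsics"],np.array([m["k1"],0,0,0,0.]))[0][:,0]
def tri(obs):
    A=np.zeros((3,3));b=np.zeros(3)
    for m,u,v in obs:
        o,d=ray(m,u,v);Q=np.eye(3)-np.outer(d,d);A+=Q;b+=Q@o
    return np.linalg.solve(A,b)
E
python3 - <<'E'
from workcell import bot,eyes
from h import *
np.set_printoptions(precision=4,suppress=True)
T=eyes.camera_model("top");S=eyes.camera_model("side")
tc=lambda x,y:(270+x/3.8-.5+.13,140+y/3.8-.5+.13)
sc=lambda x,y:(270+x/3.7-.36,210+y/3.7-.36)
print("bore",onz(T,*tc(315,271),.1),onz(S,*sc(152,150),.1),tri([(T,*tc(315,271)),(S,*sc(152,150))]))
for c in [(290,230),(355,242),(337,312),(273,300)]: print("blk",onz(T,*tc(*c),.1))
for c in [(103,143),(174,126),(199,161),(122,177)]: print("blkS",onz(S,*sc(*c),.1))
for c in [(664,218),(738,200),(758,268),(680,290)]: print("st",onz(T,*tc(*c),.055))
for c in [(372,480),(437,428)]+[(503,486),(437,530)]: print("stS",onz(S,*sc(*c),.055))
print("head",onz(T,*tc(740,230),.097),onz(S,*sc(449,430),.097))
print("hndl",tri([(T,*tc(400,352)),(S,*sc(115,208))]),tri([(T,*tc(477,367)),(S,*sc(140,250))]))
print("spd",onz(T,*tc(395,295),.05))
E
```

```text
bore [ 0.5228 -0.0487  0.1   ] [ 0.52   -0.0513  0.1   ] [ 0.5225 -0.0488  0.0976]
blk [ 0.5502 -0.0333  0.1   ]
blk [ 0.5417 -0.0755  0.1   ]
blk [ 0.4957 -0.0621  0.1   ]
blk [ 0.504  -0.0207  0.1   ]
blkS [ 0.4943 -0.0307  0.1   ]
blkS [ 0.5468 -0.0351  0.1   ]
blkS [ 0.542  -0.0747  0.1   ]
blkS [ 0.4881 -0.0672  0.1   ]
st [ 0.5627 -0.296   0.055 ]
st [ 0.5745 -0.3471  0.055 ]
st [ 0.5273 -0.3571  0.055 ]
st [ 0.5129 -0.3035  0.055 ]
stS [ 0.5121 -0.3126  0.055 ]
stS [ 0.5692 -0.2991  0.055 ]
stS [ 0.5754 -0.35    0.055 ]
stS [ 0.523  -0.3567  0.055 ]
head [ 0.5468 -0.3273  0.097 ] [ 0.5435 -0.3292  0.097 ]
hndl [ 0.4668 -0.0994  0.1068] [ 0.4565 -0.1463  0.114 ]
spd [ 0.5124 -0.1115  0.05  ]
```

```bash
cat >> h.py <<'E'
def inc(s,target,yawy):
    """yawy: world angle deg of tool y axis; tool down"""
    a=np.radians(yawy);y=np.array([np.cos(a),np.sin(a),0]);z=np.array([0,0,-1.]);x=np.cross(y,z)
    Rt=np.stack([x,y,z],1);R0=R.from_quat(s["tcp_rot"]).as_matrix()
    return np.round(R0.T@(np.array(target)-s["eef_pos"])*1e3,1),np.round(np.degrees(R.from_matrix(R0.T@Rt).as_rotvec()),2)
E
python3 - <<'E'
from workcell import bot,eyes
from h import *
s=bot.sense();W=eyes.camera_model("wrist")
R0=R.from_quat(s["tcp_rot"]).as_matrix()
print(proj(W,s["eef_pos"]+R0@[0,0,0]),proj(W,s["eef_pos"]+R0@[0,0,.07]),proj(W,s["eef_pos"]+R0@[-.05,0,.07]),proj(W,s["eef_pos"]+R0@[.05,0,.07]))
print(inc(s,[.546,-.328,.17],-12.6))
E
```

```text
[[277.12143388 274.7759111 ]] [[277.57713003 224.6520033 ]] [[277.62035298 297.34254015]] [[277.54021385 142.31279518]]
(array([-633.5, -689.5,   61.7]), array([-6.000e-02,  6.000e-02,  7.746e+01]))
```

Emit:
{"method": "carry_out", "body": {"increments": [[[-633, -690, 25], [0, 0, 77.5]], [[-633, -690, 25], [0, 0, 77.5]], [[-633, -690, 25], [0, 0, 77.5]], [[-633, -690, 25], [0, 0, 77.5]], [[-633, -690, 25], [0, 0, 77.5]], [[-633, -690, 25], [0, 0, 77.5]], [[-633, -690, 25], [0, 0, 77.5]], [[-633, -690, 25], [0, 0, 77.5]], [[-633, -690, 25], [0, 0, 77.5]], [[-633, -690, 25], [0, 0, 77.5]]], "grip": 50}}

```text
t: 1.4
eef_pos: [0.4528, -0.0321, 0.2145]
tcp_rot: [0.78, 0.625, 0.0, -0.0]
wrist_force: [1.8, 0.3, 0.4]
width: 0.0503
```

Run:
```python
from workcell import bot,eyes
from h import *
s=bot.sense();print(s["t"],s["eef_pos"],s["tcp_rot"],s["width"],s["wrist_force"])
print(inc(s,[.546,-.328,.17],-12.6))
```

```text
1.4 [ 0.45278694 -0.03213396  0.21454013] [ 7.80484451e-01  6.25175141e-01  2.50183197e-04 -3.25416992e-05] 0.050259697312571336 [1.8303994  0.27809545 0.41054253]
(array([-268.4,  155.5,   44.5]), array([ 0.02, -0.02, -0.01]))
```

Emit:
{"method": "carry_out", "body": {"increments": [[[-268, 155, 35], [0, 0, 0]], [[-268, 155, 35], [0, 0, 0]], [[-268, 155, 35], [0, 0, 0]], [[-268, 155, 35], [0, 0, 0]], [[-268, 155, 35], [0, 0, 0]], [[-268, 155, 35], [0, 0, 0]], [[-268, 155, 35], [0, 0, 0]], [[-268, 155, 35], [0, 0, 0]]]}}

```text
t: 2.4
eef_pos: [0.5451, -0.3236, 0.1796]
tcp_rot: [0.78, 0.626, 0.0, -0.001]
wrist_force: [0.2, 0.8, 0.1]
width: 0.0503
```

Run:
```python
from workcell import bot,eyes
from h import *
s=bot.sense();print(s["t"],s["eef_pos"],s["tcp_rot"],s["width"],s["wrist_force"])
import pickle
W=eyes.camera_model("wrist");im=eyes.capture("wrist");cv2.imwrite("pics/w1.png",im[:,:,::-1]);pickle.dump((s,W),open("w1.pkl","wb"))
```

```text
2.4 [ 0.5450558  -0.3235672   0.17959982] [ 7.79860999e-01  6.25952162e-01  4.02229725e-04 -7.42913269e-04] 0.050301076487748564 [0.2334178  0.78588053 0.10737621]
```

View pics/w1.png

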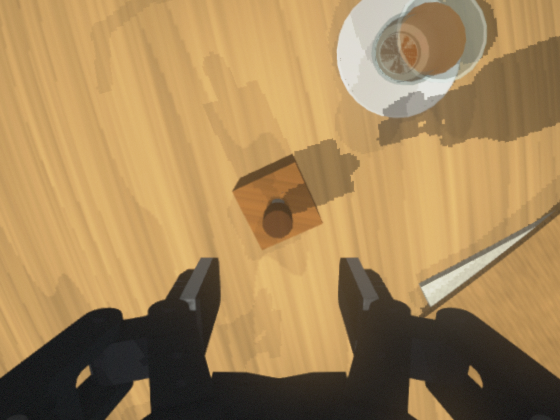

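Run:
```python
from h import *
import pickle
s,W=pickle.load(open("w1.pkl","rb"))
im=cv2.imread("pics/w1.png");cv2.imwrite("pics/w1c.png",cv2.resize(im[140:260,210:350],None,fx=5,fy=5,interpolation=cv2.INTER_CUBIC))
for v in (218,222,226): 
  p=onz(W,278,v,.097);print(v,p,inc(s,[p[0],p[1],.067],-12.6))
```

```text
218 [ 0.54424891 -0.32253906  0.097     ] (array([  0.7,  -0.9, 112.6]), array([-0.04, -0.09,  0.1 ]))
222 [ 0.54366243 -0.32518423  0.097     ] (array([ -2.1,  -0.9, 112.6]), array([-0.04, -0.09,  0.1 ]))
226 [ 0.5430722  -0.32784632  0.097     ] (array([ -4.8,  -0.9, 112.6]), array([-0.04, -0.09,  0.1 ]))
```

View pics/w1c.png

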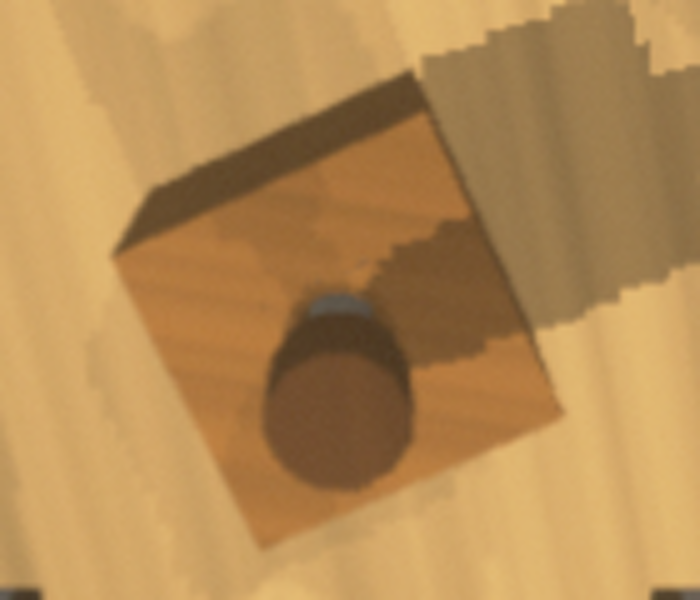

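Emit:
{"method": "carry_out", "body": {"increments": [[[-3.5, -1, 40], [0, 0, 0]], [[-3.5, -1, 75], [0, 0, 0]], [[-3.5, -1, 100], [0, 0, 0]], [[-3.5, -1, 111], [0, 0, 0]], [[-3.5, -1, 111], [0, 0, 0]], [[-3.5, -1, 111], [0, 0, 0]]]}}

```text
t: 3.2
eef_pos: [0.544, -0.3293, 0.0698]
tcp_rot: [0.781, 0.625, 0.0, 0.001]
wrist_force: [0.3, -0.3, 0.0]
width: 0.0499
```

Run:
```python
from workcell import bot,eyes
from h import *
s=bot.sense();print(s["t"],s["eef_pos"],s["tcp_rot"],s["width"],s["wrist_force"])
print(inc(s,[.5434,-.3266,.068],-12.6))
```

```text
3.2 [ 0.54399493 -0.32928985  0.06983042] [7.80560551e-01 6.25079227e-01 4.28800558e-04 1.00095802e-03] 0.04990932093258766 [ 0.33210592 -0.30654718  0.04237499]
(array([ 2.5, -1.2,  1.8]), array([ 0.12,  0.03, -0.02]))
```

Emit:
{"method": "carry_out", "body": {"increments": [[[2, 0, 1], [0, 0, 0]], [[2, 0, 1], [0, 0, 0]], [[2, 0, 1], [0, 0, 0]], [[2, 0, 1], [0, 0, 0]], [[2, 0, 1], [0, 0, 0]], [[2, 0, 1], [0, 0, 0]]], "grip": 10, "grip_force": 50}}

```text
t: 3.95
eef_pos: [0.544, -0.3272, 0.0683]
tcp_rot: [0.781, 0.625, 0.0, 0.0]
wrist_force: [-0.2, 0.5, 5.8]
width: 0.0187
```

Run:
```python
from workcell import bot,eyes
from h import *
s=bot.sense();print(s["t"],s["eef_pos"],s["tcp_rot"],s["width"],s["wrist_force"])
im=eyes.capture("wrist");cv2.imwrite("pics/w2.png",im[:,:,::-1])
```

```text
3.95 [ 0.54401427 -0.32719296  0.06827493] [7.80658012e-01 6.24958229e-01 3.07906198e-04 4.31558558e-04] 0.018672452842540363 [-0.21723413  0.46890978  5.82984168]
```

View pics/w2.png

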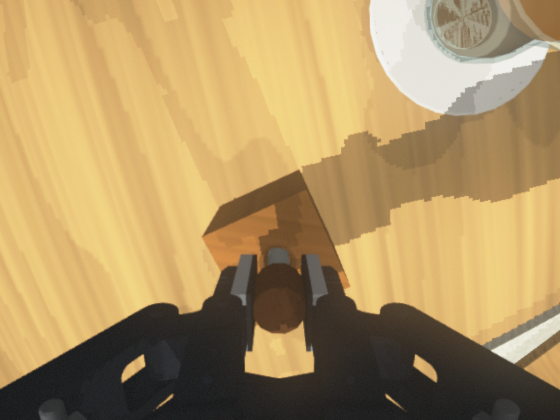

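Emit:
{"method": "carry_out", "body": {"increments": [[[0, 0, -30], [0, 0, 0]], [[0, 0, -75], [0, 0, 0]], [[0, 0, -115], [0, 0, 0]], [[0, 0, -135], [0, 0, 0]], [[0, 0, -135], [0, 0, 0]]]}}

```text
t: 4.62
eef_pos: [0.5444, -0.3277, 0.2039]
tcp_rot: [0.781, 0.625, 0.001, 0.002]
wrist_force: [0.7, -0.4, -1.4]
width: 0.0187
```

Run:
```python
from workcell import bot,eyes
from h import *
s=bot.sense();print(s["t"],s["eef_pos"],s["tcp_rot"],s["width"],s["wrist_force"])
W=eyes.camera_model("wrist")
im=eyes.capture("wrist");cv2.imwrite("pics/w3.png",im[:,:,::-1])
print(inc(s,[.522,-.052,.205],-12.6))
for z in (0,.06,-.01):print(proj(W,s["eef_pos"]+R.from_quat(s["tcp_rot"]).apply([0,0,z])))
```

```text
4.625 [ 0.54436675 -0.32766806  0.20389906] [7.80699193e-01 6.24904843e-01 6.30614304e-04 1.51969412e-03] 0.01874911601549362 [ 0.70189596 -0.40217863 -1.44711039]
(array([264.1, -82.2,  -1.6]), array([ 0.18,  0.05, -0.05]))
[[279.77030708 275.24650437]]
[[279.58143132 230.25444397]]
[[279.81557932 286.10248903]]
```

View pics/w3.png

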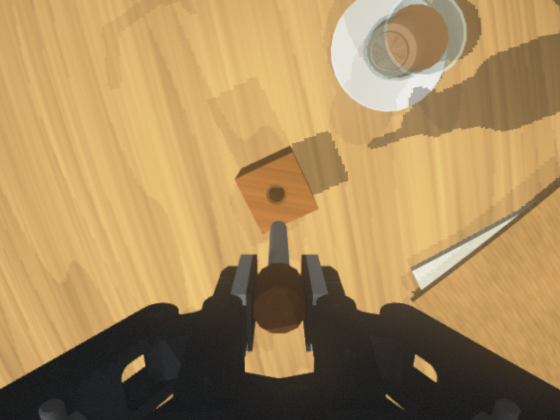

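Emit:
{"method": "carry_out", "body": {"increments": [[[60, -20, 0], [0, 0, 0]], [[115, -36, 0], [0, 0, 0]], [[170, -53, 0], [0, 0, 0]], [[220, -68, 0], [0, 0, 0]], [[250, -78, 0], [0, 0, 0]], [[260, -82, 0], [0, 0, 0]], [[260, -82, 0], [0, 0, 0]], [[260, -82, 0], [0, 0, 0]]]}}

```text
t: 5.68
eef_pos: [0.5204, -0.0577, 0.2023]
tcp_rot: [0.782, 0.624, -0.001, 0.0]
wrist_force: [0.8, 0.5, -0.7]
width: 0.0184
```

Run:
```python
from workcell import bot,eyes
from h import *
import pickle
s=bot.sense();print(s["t"],s["eef_pos"],s["tcp_rot"],s["width"],s["wrist_force"])
W=eyes.camera_model("wrist")
im=eyes.capture("wrist")[:,:,::-1];cv2.imwrite("pics/w4.png",im);pickle.dump((s,W),open("w4.pkl","wb"))
cv2.imwrite("pics/w4c.png",cv2.resize(im[130:290,190:390],None,fx=3.7,fy=3.7,interpolation=cv2.INTER_CUBIC))
im=eyes.capture("side")[:,:,::-1];cv2.imwrite("pics/s4.png",im)
cv2.imwrite("pics/s4c.png",cv2.resize(im[190:310,250:370],None,fx=4.9,fy=4.9,interpolation=cv2.INTER_CUBIC))
```

```text
5.675 [ 0.52040752 -0.05768395  0.20231043] [ 7.81585275e-01  6.23798047e-01 -5.16210530e-04  4.33902098e-04] 0.01836172382974632 [ 0.76071902  0.48797864 -0.72487307]
```

View pics/w4c.png

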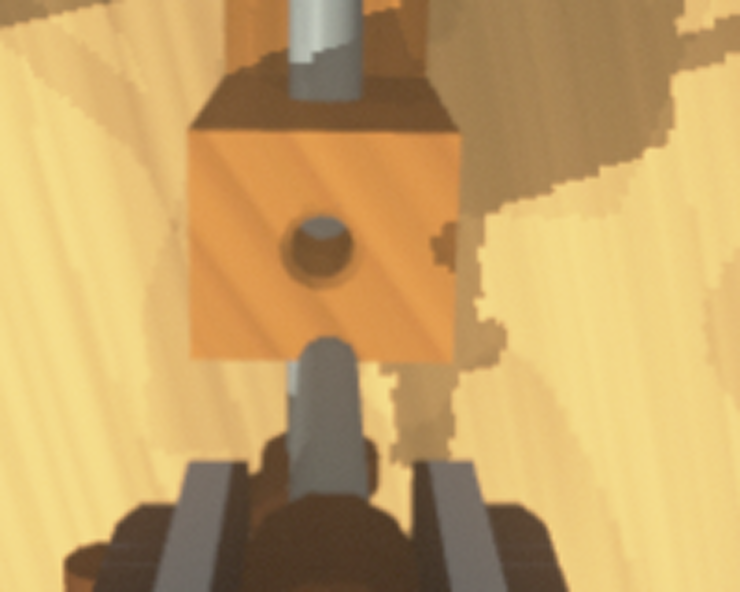

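View pics/s4c.png

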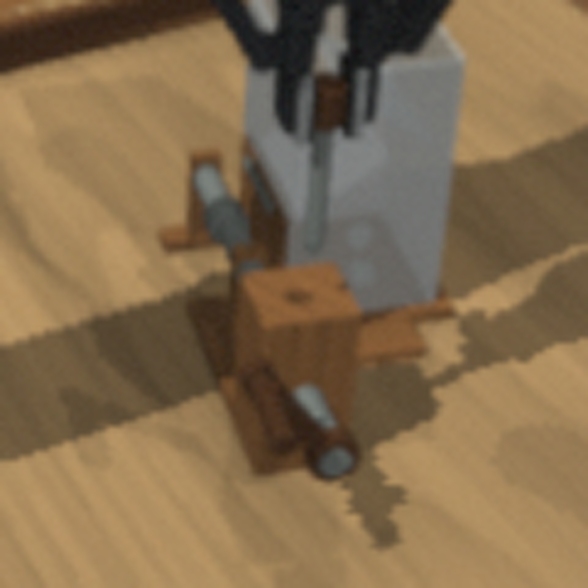

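Run:
```python
from h import *
import pickle
np.set_printoptions(precision=4,suppress=True)
s,W=pickle.load(open("w4.pkl","rb"))
c=lambda x,y:(190+x/3.7-.36,130+y/3.7-.36)
P=[onz(W,*c(*q),.1) for q in [(190,130),(461,132),(455,362),(188,358)]]
print(np.array(P),np.mean(P,0)); b=onz(W,*c(319,249),.1);print("bore",b)
e=[P[1]-P[0],P[2]-P[3]];print([np.degrees(np.arctan2(v[1],v[0])) for v in e],[np.linalg.norm(v) for v in e])
e=[P[0]-P[3],P[1]-P[2]];print([np.degrees(np.arctan2(v[1],v[0]))-90 for v in e],[np.linalg.norm(v) for v in e])
Rm=R.from_quat(s["tcp_rot"]).as_matrix()
y=Rm[:,1];print("tooly",np.degrees(np.arctan2(y[1],y[0])),"z",Rm[:,2])
tip=c(327,345);print("tip pred",proj(W,s["eef_pos"]+Rm@[0,0,.068]),tip)
print(inc(s,[b[0],b[1],.17],-12.6))
```

```text
[[ 0.5021 -0.0205  0.1   ]
 [ 0.5504 -0.0319  0.1   ]
 [ 0.5406 -0.075   0.1   ]
 [ 0.4909 -0.063   0.1   ]] [ 0.521  -0.0476  0.1   ]
bore [ 0.5201 -0.0476  0.1   ]
[np.float64(-13.20926004495472), np.float64(-13.673865560970295)] [np.float64(0.04955372792601847), np.float64(0.05112810043560518)]
[np.float64(-14.853080484809269), np.float64(-12.803044741193872)] [np.float64(0.04388075058475844), np.float64(0.04427839297852225)]
tooly -12.81193478179364 z [-0.0003 -0.0013 -1.    ]
tip pred [[279.5289 226.0629]] (278.0183783783784, 222.88324324324321)
(array([ 9.8, -2.5, 32.3]), array([ 0.  ,  0.08, -0.21]))
```

Emit:
{"method": "carry_out", "body": {"increments": [[[5, -1, 10], [0, 0, 0]], [[9.5, -2, 22], [0, 0, 0]], [[9.5, -2, 26], [0, 0, 0]], [[9.5, -2, 26], [0, 0, 0]]]}}

```text
t: 6.28
eef_pos: [0.5203, -0.0457, 0.176]
tcp_rot: [0.781, 0.625, -0.0, -0.0]
wrist_force: [-0.6, 0.4, -0.5]
width: 0.0182
```

Run:
```python
from workcell import bot,eyes
from h import *
import pickle
s=bot.sense();print(s["t"],s["eef_pos"],s["tcp_rot"],s["width"],s["wrist_force"])
W=eyes.camera_model("wrist")
im=eyes.capture("wrist")[:,:,::-1];cv2.imwrite("pics/w5.png",im);pickle.dump((s,W),open("w5.pkl","wb"))
cv2.imwrite("pics/w5c.png",cv2.resize(im[160:300,190:370],None,fx=4,fy=4,interpolation=cv2.INTER_CUBIC))
im=eyes.capture("side")[:,:,::-1];cv2.imwrite("pics/s5.png",im)
cv2.imwrite("pics/s5c.png",cv2.resize(im[190:310,250:370],None,fx=4.9,fy=4.9,interpolation=cv2.INTER_CUBIC))
S=eyes.camera_model("side")
Rm=R.from_quat(s["tcp_rot"]).as_matrix()
for n,M in(("w",W),("s",S)): print(n,"tip",proj(M,s["eef_pos"]+Rm@[0,0,.0675]),"bore",proj(M,[.5206,-.0478,.1]))
```

```text
6.275 [ 0.52025887 -0.04565975  0.17602834] [ 7.80573177e-01  6.25064157e-01 -4.47751803e-04 -3.38316331e-04] 0.018241427581357075 [-0.55137882  0.3958988  -0.48163149]
w tip [[279.55458226 226.26231205]] bore [[280.93408048 225.03938772]]
s tip [[309.84689901 246.1320381 ]] bore [[310.21604477 249.32043795]]
```

View pics/w5c.png

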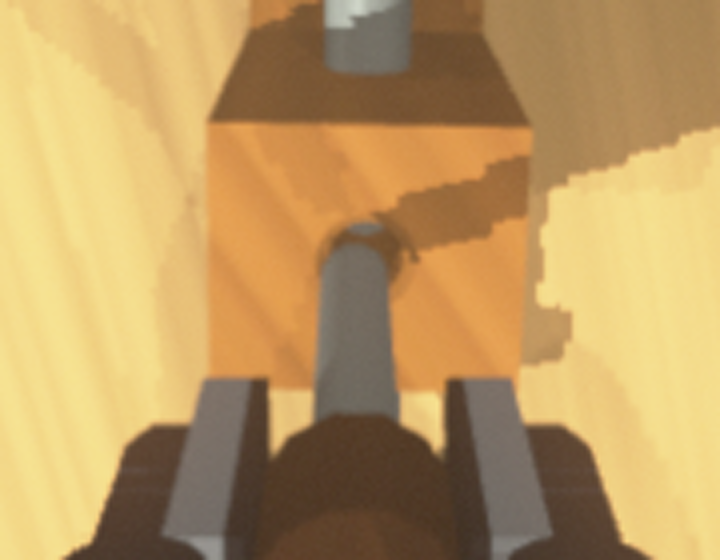

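View pics/s5c.png

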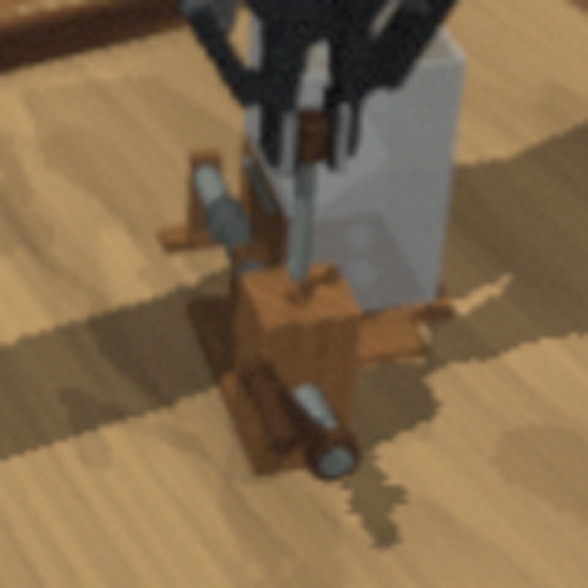

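Run:
```python
from workcell import eyes
from h import *
import pickle
np.set_printoptions(precision=4,suppress=True)
s,W=pickle.load(open("w5.pkl","rb"));S=eyes.camera_model("side")
c=lambda x,y:(190+x/4-.375,160+y/4-.375); d=lambda x,y:(250+x/4.9-.4,190+y/4.9-.4)
b=onz(W,*c(361,259),.1)
for z in (.107,.1085): print("tipW",onz(W,*c(357,252),z),"tipS",onz(S,*d(300,276),z))
print("boreW",b,"boreS",onz(S,*d(298,293),.1),"tri tip",tri([(W,*c(357,252)),(S,*d(300,276))]))
p=np.array([.5206,-.048,.1]);a=W
# render expected bore ellipse + tip circles for overlays
th=np.linspace(0,2*np.pi,40);C=np.stack([np.cos(th),np.sin(th),0*th],1)
im=cv2.imread("pics/w5.png");im=cv2.resize(im[160:300,190:370],None,fx=4,fy=4,interpolation=cv2.INTER_CUBIC)
Rm=R.from_quat(s["tcp_rot"]).as_matrix();tip=s["eef_pos"]+Rm@[0,0,.0675]
def dr(P,col):
    q=(proj(W,P)-[190,160]+.375)*4; cv2.polylines(im,[q.astype(int)],True,col,1)
dr(b+C*.006,(0,255,0));dr(tip+C*.003,(0,0,255));dr(tip+[0,0,.004]+C*.005,(255,0,0))
cv2.imwrite("pics/w5o.png",im)
```

```text
tipW [ 0.5202 -0.0438  0.107 ] tipS [ 0.5239 -0.0443  0.107 ]
tipW [ 0.5203 -0.0433  0.1085] tipS [ 0.5228 -0.046   0.1085]
boreW [ 0.52   -0.0472  0.1   ] boreS [ 0.5209 -0.0483  0.1   ] tri tip [ 0.5217 -0.0444  0.1077]
```

View pics/w5o.png

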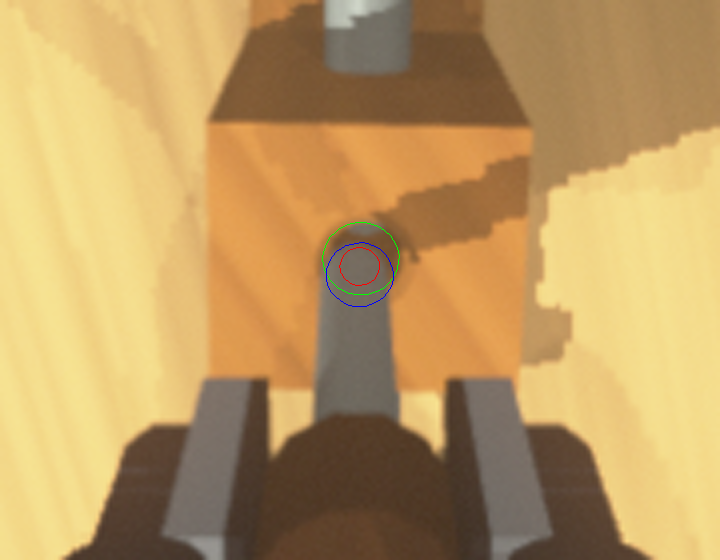

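Emit:
{"method": "carry_out", "body": {"increments": [[[-3, 0.4, 0], [0, 0, 0]], [[-3, 0.4, 3], [0, 0, 0]], [[-3, 0.4, 7], [0, 0, 0]], [[-3, 0.4, 12], [0, 0, 0]], [[-3, 0.4, 15], [0, 0, 0]]]}}

```text
t: 7.0
eef_pos: [0.5206, -0.0485, 0.1612]
tcp_rot: [0.781, 0.625, 0.0, -0.0]
wrist_force: [0.4, 0.4, -0.4]
width: 0.0185
```

Run:
```python
from workcell import bot,eyes
from h import *
s=bot.sense();print(s["t"],s["eef_pos"],s["tcp_rot"],s["width"],s["wrist_force"],s["ft_torque"])
im=eyes.capture("wrist")[:,:,::-1]
cv2.imwrite("pics/w6c.png",cv2.resize(im[160:320,190:370],None,fx=3.6,fy=3.6,interpolation=cv2.INTER_CUBIC))
```

```text
7.0 [ 0.52055228 -0.04849148  0.16121353] [ 7.80572323e-01  6.25065442e-01  2.06612802e-04 -1.19067408e-05] 0.018454547772729517 [ 0.40132075  0.40666203 -0.37891102] [ 0.07027562 -0.18304169 -0.01773523]
```

View pics/w6c.png

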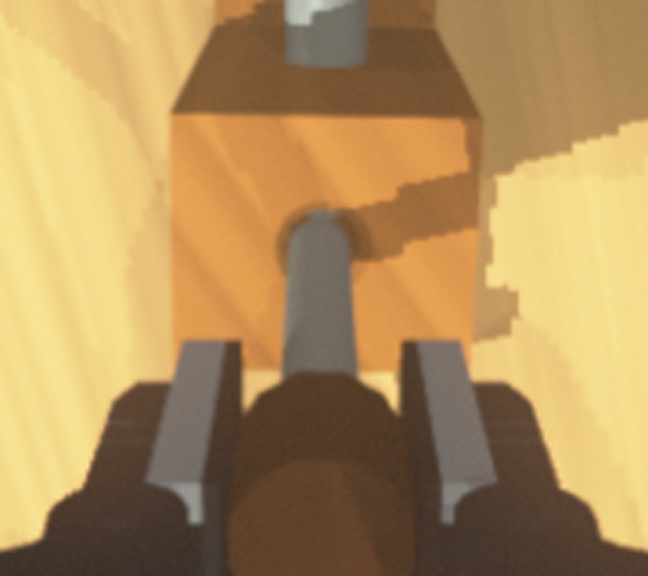

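Emit:
{"method": "carry_out", "body": {"increments": [[[0, 0.4, 5], [0, 0, 0]], [[0, 0.4, 11], [0, 0, 0]], [[0, 0.4, 17], [0, 0, 0]], [[0, 0.4, 22], [0, 0, 0]], [[0, 0.4, 26], [0, 0, 0]]]}}

```text
t: 7.68
eef_pos: [0.5208, -0.0487, 0.1352]
tcp_rot: [0.781, 0.625, 0.0, -0.0]
wrist_force: [0.9, 0.0, 0.0]
width: 0.0183
```

Emit:
{"method": "carry_out", "body": {"increments": [[[0, 0, 0.5], [0, 0, 0]], [[0, 0, 0.5], [0, 0, 0]], [[0, 0, 0.5], [0, 0, 0]], [[0, 0, 0.5], [0, 0, 0]], [[0, 0, -20], [0, 0, 0]], [[0, 0, -50], [0, 0, 0]], [[0, 0, -70], [0, 0, 0]], [[0, 0, -70], [0, 0, 0]]], "grip": 45}}

```text
t: 8.68
eef_pos: [0.5217, -0.0489, 0.2069]
tcp_rot: [0.781, 0.625, 0.001, 0.001]
wrist_force: [-0.6, 0.7, 0.7]
width: 0.0454
```

Run:
```python
from workcell import bot,eyes
from h import *
import pickle
s=bot.sense();print(s["t"],s["eef_pos"],s["tcp_rot"],s["width"],s["wrist_force"],s["ft_torque"])
W=eyes.camera_model("wrist");pickle.dump((s,W),open("w7.pkl","wb"))
im=eyes.capture("wrist")[:,:,::-1];cv2.imwrite("pics/w7.png",im)
im=eyes.capture("side")[:,:,::-1];cv2.imwrite("pics/s7.png",im)
cv2.imwrite("pics/s7c.png",cv2.resize(im[190:310,250:370],None,fx=4.9,fy=4.9,interpolation=cv2.INTER_CUBIC))
```

```text
8.675 [ 0.52174718 -0.04892147  0.20691611] [0.78067244 0.62493795 0.00135579 0.00112561] 0.0453959845044636 [-0.63794125  0.73213305  0.68850285] [0.05590551 0.04752143 0.00012906]
```

View pics/w7.png

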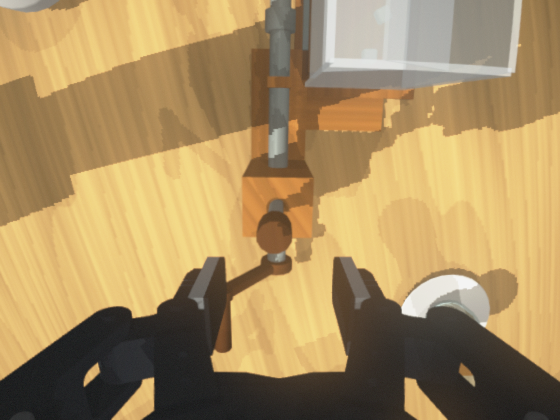

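View pics/s7c.png

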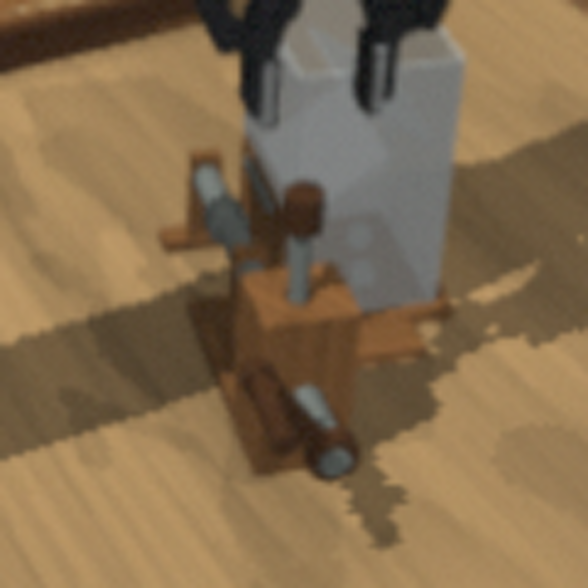

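```bash
cat >> h.py <<'E'
YAW=np.radians(-13.2);B=np.array([.5208,-.0484,0])
EX=np.array([np.cos(YAW),np.sin(YAW),0]);EY=np.array([-np.sin(YAW),np.cos(YAW),0])
def U(x,y,z): return B+EX*x+EY*y+np.array([0,0,z])
def hnd(lean,y): return U(-.07*np.sin(lean),y,.05+.07*np.cos(lean))
E
python3 - <<'E'
from workcell import eyes
from h import *
import pickle
s,W=pickle.load(open("w7.pkl","rb"));T=eyes.camera_model("top");S=eyes.camera_model("side")
for l in (.4,.55,.7,.85,1.0):
    print(l,*[np.round(proj(M,np.array([hnd(l,-.069),hnd(l,-.113)])),1).tolist() for M in (W,T,S)])
print("hub",proj(W,U(0,-.065,.05)))
E
```

```text
0.4 [[239.2, 304.9], [240.7, 355.1]] [[379.2, 227.9], [397.1, 231.8]] [[308.4, 264.3], [314.2, 277.0]]
0.55 [[227.3, 301.4], [229.4, 351.0]] [[378.0, 231.8], [395.9, 235.7]] [[304.3, 266.5], [310.0, 279.2]]
0.7 [[217.2, 297.1], [219.7, 346.0]] [[376.8, 235.4], [394.6, 239.3]] [[300.6, 269.0], [306.1, 281.8]]
0.85 [[209.1, 292.3], [211.9, 340.3]] [[375.5, 238.5], [393.2, 242.4]] [[297.3, 271.9], [302.7, 284.8]]
1.0 [[203.1, 287.1], [206.0, 334.1]] [[374.3, 241.2], [391.8, 245.1]] [[294.5, 275.0], [299.8, 288.0]]
hub [[276.87066038 263.98618191]]
```

Run:
```python
from workcell import bot,eyes
from h import *
s=bot.sense();p=hnd(.62,-.095);print(p,inc(s,[p[0],p[1],.09],-13.2))
```

```text
[ 0.45950882 -0.1316024   0.10697149] (array([-94.2, -41.2, 115.2]), array([-0.03, -0.  ,  0.56]))
```

Emit:
{"method": "carry_out", "body": {"increments": [[[-50, -22, 0], [0, 0, 0]], [[-90, -40, 10], [0, 0, 0]], [[-95, -41, 30], [0, 0, 0]], [[-95, -41, 60], [0, 0, 0]], [[-95, -41, 90], [0, 0, 0]], [[-95, -41, 110], [0, 0, 0]], [[-95, -41, 115], [0, 0, 0]], [[-95, -41, 115], [0, 0, 0]]], "grip": 40}}

```text
t: 9.78
eef_pos: [0.4596, -0.1325, 0.0903]
tcp_rot: [0.781, 0.625, -0.0, -0.0]
wrist_force: [-0.6, 0.3, 0.4]
width: 0.0399
```

Run:
```python
from workcell import bot,eyes
from h import *
s=bot.sense();print(s["t"],s["eef_pos"],s["width"],s["wrist_force"],s["ft_torque"])
im=eyes.capture("wrist")[:,:,::-1];cv2.imwrite("pics/w8.png",im)
im=eyes.capture("side")[:,:,::-1];cv2.imwrite("pics/s8.png",im)
cv2.imwrite("pics/s8c.png",cv2.resize(im[190:310,250:370],None,fx=4.9,fy=4.9,interpolation=cv2.INTER_CUBIC))
p=hnd(.62,-.095);print(inc(s,[p[0],p[1],.088],-13.2))
```

```text
9.775 [ 0.45958522 -0.13246826  0.09025797] 0.039923317000104507 [-0.63973995  0.28995106  0.38063038] [-0.02329521  0.01497582  0.01578124]
(array([ 0.8, -0.3,  2.3]), array([-0.06, -0.  ,  0.56]))
```

View pics/w8.png

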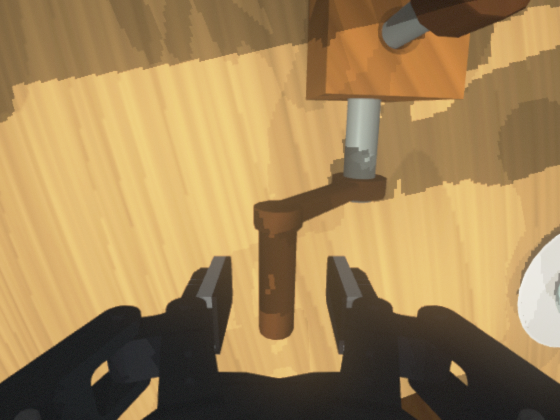

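View pics/s8c.png

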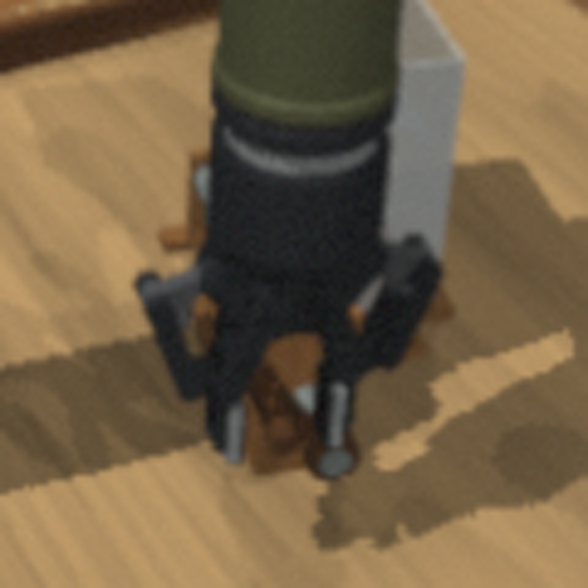

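Emit:
{"method": "carry_out", "body": {"increments": [[[0, 0, 0], [0, 0, 0]], [[0, 0, 0], [0, 0, 0]], [[0, 2, -1], [0, 0, 0]], [[0, 5, -3], [0, 0, 0]], [[0, 8, -5], [0, 0, 0]], [[0, 11, -6.5], [0, 0, 0]], [[0, 14, -8], [0, 0, 0]], [[0, 17, -9], [0, 0, 0]], [[0, 20, -10], [0, 0, 0]], [[0, 20, -10], [0, 0, 0]]], "grip": 18, "grip_force": 20}}

```text
t: 11.12
eef_pos: [0.4805, -0.137, 0.1007]
tcp_rot: [0.781, 0.625, 0.001, 0.001]
wrist_force: [-1.3, -0.1, 1.3]
width: 0.0181
```

```bash
cat > look.py <<'E'
import sys
from workcell import bot,eyes
from h import *
s=bot.sense();print(s["t"],s["eef_pos"].round(4),s["width"].round(4),s["wrist_force"].round(2))
d=R.from_quat(s["tcp_rot"]).as_matrix().T@(s["eef_pos"]-U(0,-.095,.05-.019));print("unit x,z of TCP rel axis (bar):",((s["eef_pos"]-B)@EX).round(4),(s["eef_pos"][2]-.031).round(4))
im=eyes.capture("wrist")[:,:,::-1];cv2.imwrite(f"pics/{sys.argv[1]}.png",im)
E
python3 look.py w9
```

```text
Traceback (most recent call last):
  File "look.py", line 4, in <module>
    s=bot.sense();print(s["t"],s["eef_pos"].round(4),s["width"].round(4),s["wrist_force"].round(2))
                                                     ^^^^^^^^^^^^^^^^
AttributeError: 'float' object has no attribute 'round'
```

```bash
sed -i 's/s\["width"\].round(4)/round(s["width"],4)/' look.py; python3 look.py w9
```

```text
11.125 [ 0.4805 -0.137   0.1007] 0.0181 [-1.3  -0.11  1.27]
unit x,z of TCP rel axis (bar): -0.019 0.0697
```

View pics/w9.png

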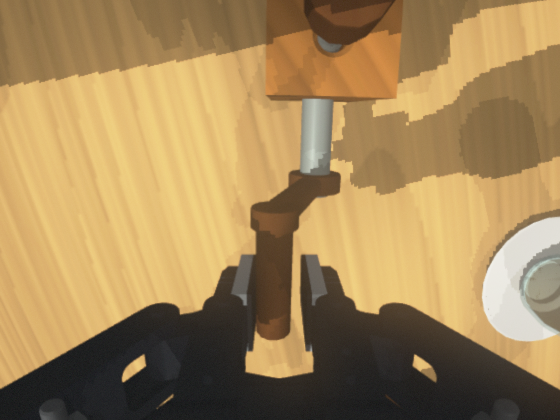

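Emit:
{"method": "carry_out", "body": {"increments": [[[0, 1.5, -0.4], [0, 0, 0]], [[0, 3, -0.8], [0, 0, 0]], [[0, 4.5, -1.2], [0, 0, 0]], [[0, 6, -1.5], [0, 0, 0]]]}}

```text
t: 11.68
eef_pos: [0.4853, -0.1382, 0.1021]
tcp_rot: [0.781, 0.625, 0.0, -0.0]
wrist_force: [-2.7, 1.0, 1.0]
width: 0.0181
```

```bash
sed -i 's/cv2.imwrite.*/cv2.imwrite(f"pics\/{sys.argv[1]}.png",im[:250,180:440])/' look.py; python3 look.py w10
```

```text
11.675 [ 0.4853 -0.1382  0.1021] 0.0181 [-2.74  1.04  0.96]
unit x,z of TCP rel axis (bar): -0.014 0.0711
```

View pics/w10.png

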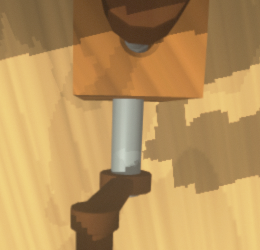

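Emit:
{"method": "carry_out", "body": {"increments": [[[0, 1.5, -0.3], [0, 0, 0]], [[0, 3, -0.5], [0, 0, 0]], [[0, 4.5, -0.7], [0, 0, 0]], [[0, 6, -0.8], [0, 0, 0]]]}}

```text
t: 12.22
eef_pos: [0.4913, -0.1396, 0.1029]
tcp_rot: [0.781, 0.625, 0.0, 0.0]
wrist_force: [-1.7, 0.3, 1.2]
width: 0.0179
```

```bash
python3 look.py w11
```

```text
12.225 [ 0.4913 -0.1396  0.1029] 0.0179 [-1.69  0.25  1.23]
unit x,z of TCP rel axis (bar): -0.0079 0.0719
```

View pics/w11.png

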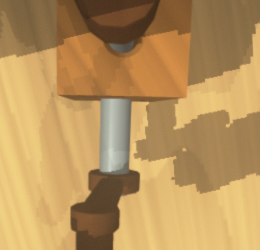

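Pin still up (shank visible under the head near (122,45)). Continue.

Emit:
{"method": "carry_out", "body": {"increments": [[[0, 1.5, -0.1], [0, 0, 0]], [[0, 3, -0.1], [0, 0, 0]], [[0, 4.5, -0.1], [0, 0, 0]], [[0, 6, -0.1], [0, 0, 0]]]}}

```text
t: 12.78
eef_pos: [0.4972, -0.1409, 0.103]
tcp_rot: [0.781, 0.625, 0.0, 0.0]
wrist_force: [-2.2, 0.7, 1.2]
width: 0.0179
```

```bash
python3 look.py w12
```

```text
12.775 [ 0.4972 -0.1409  0.103 ] 0.0179 [-2.25  0.71  1.24]
unit x,z of TCP rel axis (bar): -0.0019 0.072
```

View pics/w12.png

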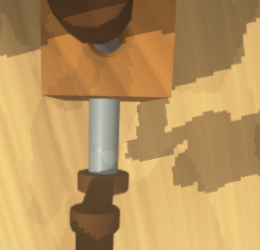

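Emit:
{"method": "carry_out", "body": {"increments": [[[0, 1.5, 0], [0, 0, 0]], [[0, 3, 0.2], [0, 0, 0]], [[0, 4.5, 0.3], [0, 0, 0]], [[0, 6, 0.4], [0, 0, 0]]]}}

```text
t: 13.32
eef_pos: [0.503, -0.1422, 0.1026]
tcp_rot: [0.781, 0.625, 0.0, 0.0]
wrist_force: [-1.6, 0.7, 1.1]
width: 0.018
```

```bash
python3 look.py w13
```

```text
13.325 [ 0.503  -0.1422  0.1026] 0.018 [-1.59  0.74  1.06]
unit x,z of TCP rel axis (bar): 0.0041 0.0716
```

View pics/w13.png

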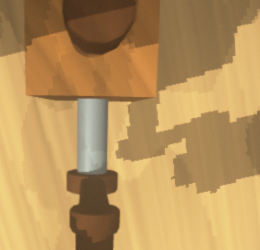

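Run:
```python
from workcell import eyes
import cv2
im=eyes.capture("side")[:,:,::-1]
cv2.imwrite("pics/s13c.png",cv2.resize(im[190:310,250:370],None,fx=4.9,fy=4.9,interpolation=cv2.INTER_CUBIC))
im=eyes.capture("top")[:,:,::-1]
cv2.imwrite("pics/t13c.png",cv2.resize(im[160:270,290:430],None,fx=5,fy=5,interpolation=cv2.INTER_CUBIC))
im=eyes.capture("wrist")[:,:,::-1];cv2.imwrite("pics/w13f.png",im)
```

```text
(no output)
```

View pics/s13c.png

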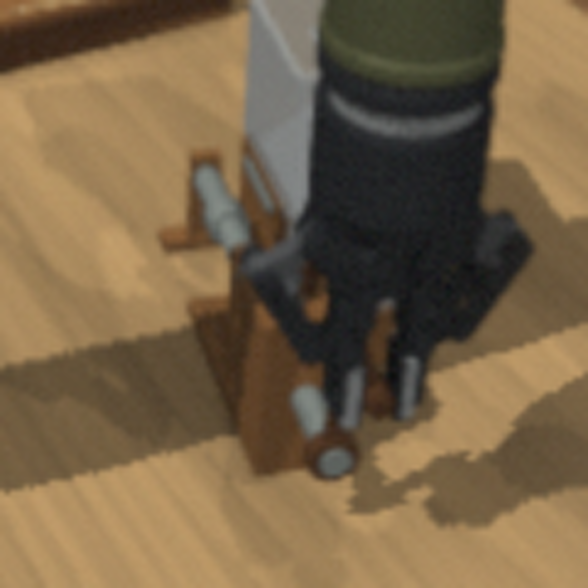

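View pics/w13f.png

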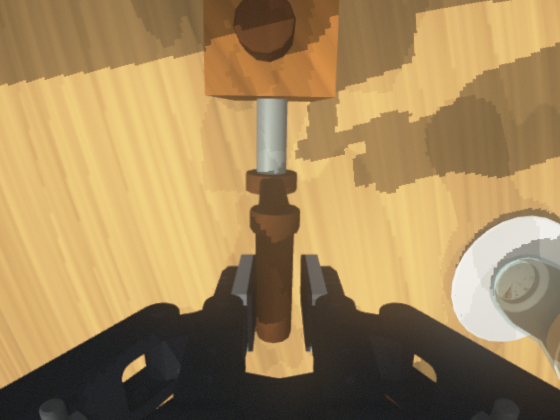

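Emit:
{"method": "carry_out", "body": {"increments": [[[0, -1.5, 0], [0, 0, 0]], [[0, -1.5, 0], [0, 0, 0]], [[0, -1.5, 0], [0, 0, 0]], [[0, -1.5, -30], [0, 0, 0]], [[0, -1.5, -75], [0, 0, 0]], [[0, -1.5, -105], [0, 0, 0]], [[0, -1.5, -105], [0, 0, 0]]], "grip": 40}}

```text
t: 14.4
eef_pos: [0.503, -0.1423, 0.2097]
tcp_rot: [0.781, 0.625, 0.002, 0.002]
wrist_force: [-0.0, 0.5, -0.3]
width: 0.0402
```

Run:
```python
from workcell import bot,eyes
from h import *
s=bot.sense();print(s["t"],s["eef_pos"],s["width"],s["wrist_force"])
W=eyes.camera_model("wrist")
im=eyes.capture("wrist")[:,:,::-1];cv2.imwrite("pics/w14.png",im)
th=np.linspace(0,2*np.pi,40);C=.01*np.stack([np.cos(th),np.sin(th),0*th],1)
im=im.copy()
for z,c in((.122,(0,255,0)),(.1,(255,255,0)),(.163,(0,0,255))):
  cv2.polylines(im,[proj(W,U(0,0,z)+C).astype(int)],True,c,1)
cv2.imwrite("pics/w14o.png",cv2.resize(im[0:200,180:400],None,fx=3,fy=3))
print(inc(s,[.5208,-.0484,.17],-13.2))
```

```text
14.4 [ 0.50304006 -0.14229104  0.20973228] 0.040191739050159166 [-0.01856222  0.50623908 -0.27602629]
(array([95.5, -3.4, 39.7]), array([ 0.31, -0.01,  0.55]))
```

View pics/w14o.png

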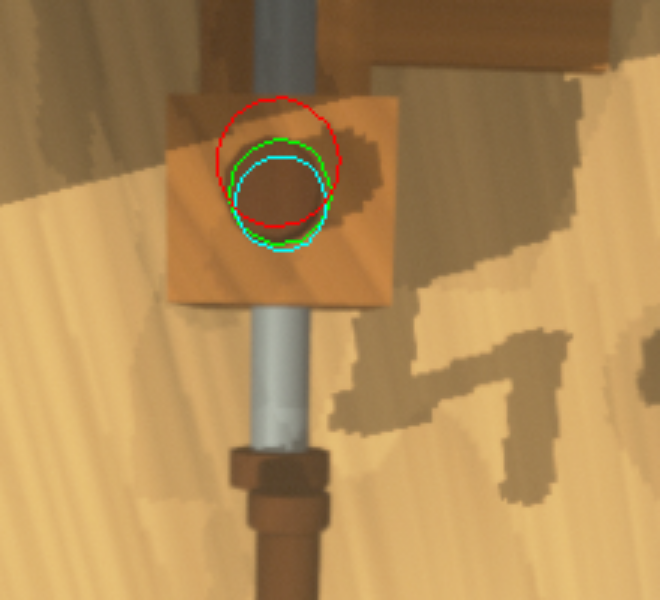

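Emit:
{"method": "carry_out", "body": {"increments": [[[50, -2, 10], [0, 0, 0.5]], [[90, -3.5, 25], [0, 0, 0.5]], [[95.5, -3.5, 50], [0, 0, 0.5]], [[95.5, -3.5, 65], [0, 0, 0.5]], [[95.5, -3.5, 72], [0, 0, 0.5]], [[95.5, -3.5, 75], [0, 0, 0.5]], [[95.5, -3.5, 75], [0, 0, 0.5]]], "grip": 0}}

```text
t: 15.32
eef_pos: [0.519, -0.0485, 0.1328]
tcp_rot: [0.784, 0.621, 0.0, 0.0]
wrist_force: [-0.0, -0.1, 0.1]
width: -0.0
```

Run:
```python
from workcell import bot,eyes
from h import *
s=bot.sense();print(s["t"],s["eef_pos"],s["width"],s["wrist_force"])
im=eyes.capture("wrist")[:,:,::-1];cv2.imwrite("pics/w15.png",im)
print(inc(s,[.5208,-.0484,.122],-13.2))
```

```text
15.325 [ 0.51904388 -0.04853227  0.13283791] -2.2364535902646096e-05 [-0.00733086 -0.0986851   0.08979921]
(array([ 0.5,  1.7, 10.8]), array([ 0.03,  0.  , -0.01]))
```

View pics/w15.png

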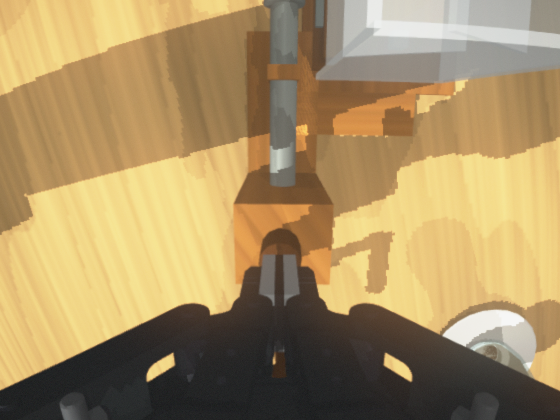

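Fingers are shut just above the head, centred (head at about (281,245)). Push down gently.

Emit:
{"method": "carry_out", "body": {"increments": [[[0, 1.5, 3], [0, 0, 0]], [[0, 1.5, 6], [0, 0, 0]], [[0, 1.5, 8.5], [0, 0, 0]], [[0, 1.5, 10], [0, 0, 0]], [[0, 1.5, 11], [0, 0, 0]]]}}

```text
t: 16.0
eef_pos: [0.5204, -0.0482, 0.1221]
tcp_rot: [0.783, 0.622, 0.0, 0.0]
wrist_force: [-1.3, 1.3, 12.9]
width: -0.0001
```

Emit:
{"method": "carry_out", "body": {"increments": [[[0, 0, 0.7], [0, 0, 0]], [[0, 0, 1.2], [0, 0, 0]], [[0, 0, 1.2], [0, 0, 0]]]}}

```text
t: 16.38
eef_pos: [0.5205, -0.0482, 0.122]
tcp_rot: [0.783, 0.621, 0.001, 0.0]
wrist_force: [-4.0, -0.1, 16.9]
width: 0.0001
```

Emit:
{"method": "carry_out", "body": {"increments": [[[0, 0, -10], [0, 0, 0]], [[0, 0, -40], [0, 0, 0]], [[-20, -20, -80], [0, 0, 0]], [[-60, -50, -110], [0, 0, 0]], [[-80, -90, -120], [0, 0, 0]], [[-80, -120, -120], [0, 0, 0]], [[-80, -120, -120], [0, 0, 0]], [[-80, -120, -120], [0, 0, 0]]]}}

```text
t: 17.38
eef_pos: [0.3866, -0.0989, 0.2407]
tcp_rot: [0.783, 0.622, 0.001, 0.001]
wrist_force: [0.0, -0.0, 0.1]
width: 0.0001
```

Run:
```python
from workcell import bot,eyes
from h import *
s=bot.sense();print(s["t"],s["eef_pos"],s["width"],s["wrist_force"])
im=eyes.capture("side")[:,:,::-1];S=eyes.camera_model("side");cv2.imwrite("pics/s16.png",im)
cv2.imwrite("pics/s16c.png",cv2.resize(im[190:310,250:370],None,fx=4.9,fy=4.9,interpolation=cv2.INTER_CUBIC))
im=eyes.capture("top")[:,:,::-1];cv2.imwrite("pics/t16.png",im)
```

```text
17.375 [ 0.38656149 -0.09890314  0.24067103] 5.018545823101125e-05 [ 0.00917363 -0.03496887  0.07557039]
```

View pics/s16c.png

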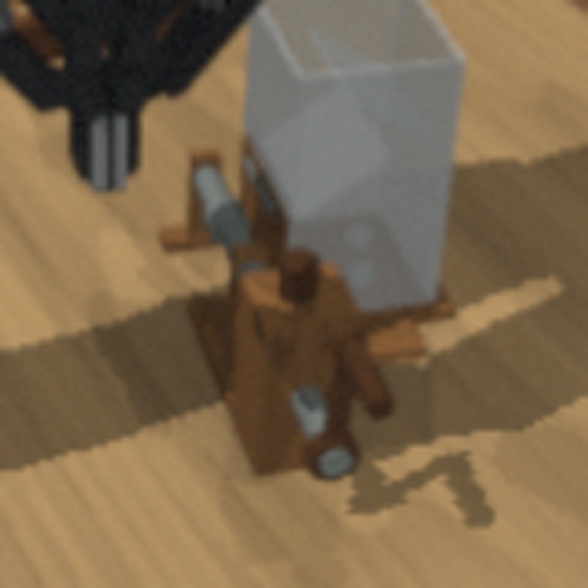

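View pics/t16.png

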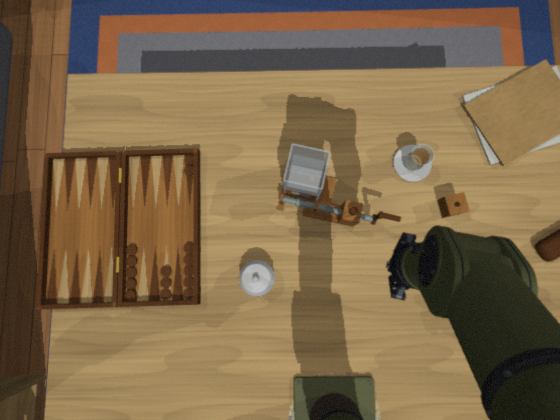

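```bash
python3 -c "
from workcell import bot
print(bot.hand_in())"
```

```text
the job is handed in; nothing more can be done
None
```

The catch is locked and the job handed in, at about 17.5 s of the 58 s allowed. The hand-in reports no verdict.

- **Pin placed:** I took the pin out of the stand and lowered it point down into the bore. I let go about a millimetre above the blocked spindle, and it stood there with its head clear of the block.
- **Lever swung:** I moved the lever away from the robot, the last part in 6 mm steps, with pushes of about 1.5 to 3 N at the readings between moves. The wrist camera then showed the pin had dropped, with the lever roughly upright.
- **Pushed home:** I pressed the head down with the shut fingers. At 13 to 17 N the fingertips stopped at z = 0.122 m, which is the height of the head's top when it lies on the block. Then I backed the arm clear.

**Last checks:** the side picture shows the head on the block. The top picture shows the tea glass and sugar bowl where they started. The wrist force was about 0 with the gripper clear of everything.

**One disagreement:** just after the drop, the wrist picture put the head 1 to 2 pixels off its fully-down position. The contact height when I pressed it showed it was down.

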